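# Free the seized lid clamp of a tube warmer and take the lid off

### The arm

A 6-joint arm with a two-finger parallel gripper is mounted at the origin on the work surface. World frame = base frame: x ahead of the robot, y to its left, z up, the work surface at z = 0. Lengths are in m, angles in rad, forces in N, time in s.
With the tool pointing down it reaches from about 0.35 to 0.775 m from the base axis. Payload 7.3 kg.
Tool frame: the origin (TCP) lies between the finger pads; the fingertips stand 17 mm ahead of it and the grasp point (between the pads) lies 2 mm behind it; z points along the fingers, y is the line along which they close (so a half turn about z gives the same grasp; the last joint's range is limited). The gripper opens to 92 mm and grips with 3 to 60 N. Pads are 19 mm wide; open, the fingers measure 130 mm over their backs; the gripper's body (75 mm by 190 mm) begins 47 mm behind the grasp point.
Start: joints at [-1.46, 0.342, 1.524, -0, 1.275, -0.146], TCP at [0.133, -0.508, 0.244] pointing down, gripper open.
Joint ranges: [-2.53, 2.53], [-0.77, 2.02], [0.04, 2.7], [-1, 4.14], [0.28, 2.66], [-3.11, 3.11]. Speed limits (rad/s): [2.57, 2.57, 3.14, 3.14, 3.14, 3.14].

### API

Orientations are given as [roll, pitch, yaw] about the fixed x, y, z axes, in that order (R = Rz(yaw) Ry(pitch) Rx(roll)).
In Python, from cell import robot, optics gives the robot as it stands.
- The arm moves only by the tool play_rows, never from a script. Its argument "rows" is a list of rows, each a list of 7 numbers: the shift along the tool's x, y, z in cm, then the turn, a rotation vector about the tool's x, y, z in rad, then the opening, from 0 (shut) to 1 (fully open). In form: [[tx, ty, tz, wx, wy, wz, grip], ...]. A call has 1 to 20 rows; each row is the pose to reach, as a shift and turn from the pose commanded when the call began, along the tool's axes at that moment; what a row does not reach only later rows make up. A row lasts 1/10 s, in which the tool goes at most 50 mm and 8.59 degrees, less where a joint would pass 70% of its speed; a pose out of reach is approached as far as the arm can. A call with a gripper value outside its range is refused whole. The fingers move at their own pace and stop on an object; "squeeze" is the grip in N (left out, the last holds). Time passes only in rows, so rows that repeat a pose let the fingers close. It gives the time, the measured TCP pose, the force, the opening and the grip force at its end, in the units of the state.
- robot.observe(): the state, without advancing time (a new reading comes with each control period).
- optics.read_camera(name): name is "scene" or "top" or "wrist"; returns (picture, depth): 420x560x3 uint8, red, green, blue; 420x560 float32, m along the optical axis (not along the pixel's ray), 0 where there is no reading.
- optics.camera_model(name): a dict with "fx", "fy", "cx", "cy" (pixels), "origin" and "rotation" of the camera in the world; the wrist camera has in their place "tool_from_camera" (4x4, takes a point from camera to tool coordinates, whose origin is the TCP and whose axes are the flange's). Camera axes: x right, y up, looking along -z (the intrinsics and any distortion apply to the point x, -y, -z); pixel columns grow to the right and rows downward; lengths in m; the calibration is good to about 2 mm. A picture is of the moment at which its call begins: read the wrist's pose just before it. camera_model takes no time and is no camera call.
- robot.hand_in(): hands the job in; it is judged then, once.
The state is a dict: "time": time; "qpos": joint angles; "qvel": joint speeds; "joint_efforts": joint torques, N m; "tool_pos": TCP position; "tool_rot": TCP orientation; "contact_force": force on the tool from outside, world axes, zero at the start; "torque": the same for the moment, N m; "opening": finger opening in m; "grip_force": force on a finger pad.
Only numpy, scipy, OpenCV 4.12 (cv2) and the standard library are available. Lean on these libraries where they do the work, as an engineer would, in place of code of your own. Each camera call takes 0.05 s, during which the arm holds its last target. There are 200 camera calls.

### The job

The clamp knob that holds the lid of the blue tube warmer has seized: break it loose with a short firm twist anticlockwise (seen from above), then turn it on easily until you feel its tongue come up against the stop pin, keeping a light touch on the pin for a moment without forcing it. Then lift the lid off by its handle and lower it gently, right way up and flat, into the middle of the steel tray; let go, leave the clamp open and do not disturb the bottle, the slide box or the tube rack.

Things in the scene. Friction and masses are not known exactly. Their poses are not given: they have to be found in the camera images.
- warmer: blue tube warmer, a fixed case 160 (x) by 250 (y) by 62 mm high; origin at the centre of its underside on the table, z up. Its lid lies on top, centred at y = +45 mm; the clamp knob's upright axis is at x = 0, y = -45 mm. Nothing stands higher than 130 mm.
- knob_grip (a point): centre of the knob's black bar grip, on the knob's axis, 116 mm above the table. The bar is 52 mm long, 16 mm wide and 26 mm high, and level; it points along this point's y axis (the warmer's y at angle 0) and turns with the knob; pinch it across its width (x). Below the bar there are 24 mm of clear round stem (18 mm thick).
- knob: clamp knob; origin on its upright axis, 62 mm above the table. Angle = its yaw relative to the warmer: 0 as found, growing anticlockwise seen from above. Seized: after up to 0.1 rad of play it needs up to about 0.55 N m, falling off until 0.5 rad; then it turns freely (0.04 N m) and stays where left, until its tongue meets the stop pin somewhere between 1.1 and 1.45 rad.
- stop: steel stop collar (origin on the knob's axis, 62 mm above the table) with an upright pin 10 mm thick, 32 mm from the axis, top 85 mm above the table. Where it is set differs from start to start; it does not give. Over 15 N from the tongue (0.44 N m at the knob) would bend it; about 4 to 8 N (0.15 to 0.25 N m) is the light touch wanted.
- stop_face (a point): the point on the pin's face that the tongue meets, 75 mm above the table, 30 mm from the knob's axis
- tongue_face (a point): point on the leading side face of the knob's flat steel tongue that meets the pin; coincides with stop_face when they touch. The tongue reaches 46 mm from the axis along the knob's +y, 16 mm wide, 72 to 79 mm above the table; at angle 0 it overlies the lid's edge by 11 mm, 2 mm above it; at the stop it is clear of the lid.
- lid_handle (a point): centre of the lid's black handle bar: 60 mm long along this point's y, 14 mm wide (pinch across it, along x), 14 mm high; it lies 29 mm above the lid's underside, with 14 mm free beneath it over the plate, at the lid's centre.
- lid: square aluminium lid 110 x 110 mm, plate 8 mm thick, 0.28 kg; origin at the centre of its underside, z up, 62 mm above the table when on the warmer, loose inside 5 mm high lips with 2 mm play
- tray: shallow square steel tray for the lid, fixed on the table, 180 x 180 mm outside, walls 4 mm thick, 12 mm high; origin at the centre of its underside, sides along its x and y
- tray_in (a point): centre of the tray's inner floor, 4 mm above the table
- bottle_mid (a point): bystander: small amber bottle, 44 mm thick, 85 mm tall; point half-way up
- slide_mid (a point): bystander: grey slide box, 100 x 85 x 35 mm; its centre
- rack_mid (a point): bystander: white tube rack, 100 x 60 mm, 82 mm tall with its tubes; point 40 mm up
Mind the look-alikes: they are no part of the job. Leave any pink look-alike of the lid alone.

How it is judged:
By the outcome, as a careful person would: the job done as asked, in the order asked, and still so for the second after the job is handed in, with the robot touching nothing.
It also fails if it takes over 64 s, if anything falls off the work surface, if the arm or the gripper's body presses on something with over 40 N, if the wrist force passes 120 N, or if a joint passes its speed limit or range.

## Working session

There is one attempt and no reset: what is moved stays moved. The work goes in short steps, Python scripts to look and compute and a tool call to move; the robot and the scene stay as the last step left them, time stands still between calls to the robot, and variables do not carry over. Pictures are saved under pics/ and viewed, at most 10 in all, crops included, and the job is handed in when it is done.

Besides the shell and the picture viewer there is one more tool, called by a JSON object that holds its "op" and its "data". play_rows: Moves the arm, as the interface text tells. Its arguments: {"type":"object","properties":{"rows":{"type":"array"},"squeeze":{"type":"number"}},"required":["rows"]}

```bash
ls; mkdir -p pics; python3 - <<'E'
from cell import robot, optics
import cv2,numpy as np
s=robot.observe(); print(s)
for n in("top","scene"):
    p,d=optics.read_camera(n); cv2.imwrite(f"pics/{n}0.png",p[...,::-1]); np.save(f"pics/{n}0.npy",d)
    print(optics.camera_model(n))
print(optics.camera_model("wrist"))
E
```

```text
pics
{'time': 0.0, 'qpos': array([-1.46000946e+00,  3.42733001e-01,  1.52505963e+00, -2.61236927e-05,
        1.27540443e+00, -1.45998745e-01]), 'qvel': array([ 0.00076449,  0.00053975, -0.00080046,  0.0002401 , -0.00021353,
       -0.00076598]), 'joint_efforts': array([-1.39109776e-03, -4.31244743e+01, -2.44221014e+01,  7.17408629e-02,
        5.59722050e-02, -1.22295064e-04]), 'tool_pos': array([ 0.13330549, -0.5073768 ,  0.24302475]), 'tool_rot': array([-3.14000169e+00, -2.08695116e-04,  2.56793067e-01]), 'contact_force': array([-0.94999033,  0.55036535,  0.91045211]), 'torque': array([-0.0458461 , -0.01549221,  0.02858735]), 'grip_force': 0.0, 'opening': 0.09182861613262144}
{'fx': 427.34655558839523, 'fy': 427.34655558839523, 'cx': 284.15134225462157, 'cy': 209.50552517747454, 'origin': array([ 0.32640458, -0.0107067 ,  1.31732127]), 'rotation': array([ 0.21894662,  0.00386613, -1.56936472])}
{'fx': 440.4745195812506, 'fy': 440.4745195812506, 'cx': 278.7542832914267, 'cy': 208.04406466545998, 'origin': array([ 1.08355533, -0.44918272,  1.11499309]), 'rotation': array([ 0.5654386 , -0.00331111,  0.8396701 ])}
{'fx': 353.8375345244718, 'fy': 353.8375345244718, 'cx': 278.88644046925214, 'cy': 210.70958727028327, 'tool_from_camera': array([[ 6.22180657e-04,  9.67583718e-01,  2.52549723e-01,
         6.77479389e-02],
       [ 9.99999366e-01, -3.64940192e-04, -1.06541426e-03,
         6.59257885e-04],
       [-9.38711941e-04,  2.52550225e-01, -9.67583331e-01,
        -1.40438066e-01],
       [ 0.00000000e+00,  0.00000000e+00,  0.00000000e+00,
         1.00000000e+00]])}
```

View pics/top0.png

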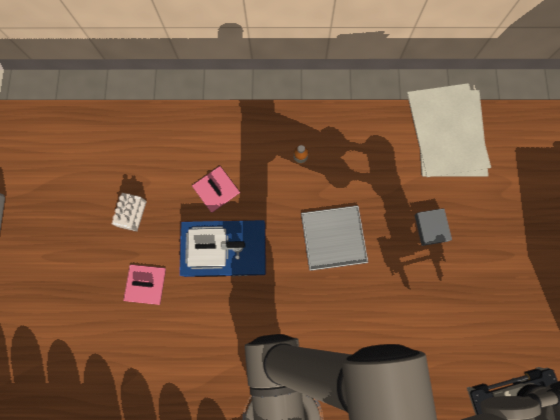

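View pics/scene0.png

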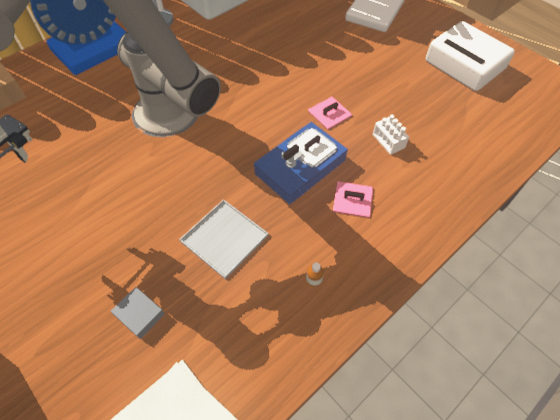

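Top view: the candidates for the lid are the silver-white lid on the blue warmer (207,247), pink look-alikes at (215,188) and (144,284), and the far white box seen in the scene view. The knob is at about (235,245), the tray at (335,237), bottle (301,154), rack (129,211) and slide box (433,226). I choose the lid and knob on the blue case. Next I'll measure and take a close crop.

```bash
cat > h.py <<'E'
from cell import robot, optics
import cv2,numpy as np
from scipy.spatial.transform import Rotation as R
def look(n):
    s=robot.observe(); p,d=optics.read_camera(n); return s,p,d
def cam(n,s=None):
    m=optics.camera_model(n)
    if n!="wrist": T=np.eye(4); T[:3,:3]=R.from_euler('xyz',m['rotation']).as_matrix(); T[:3,3]=m['origin']
    else:
        W=np.eye(4); W[:3,:3]=R.from_euler('xyz',s['tool_rot']).as_matrix(); W[:3,3]=s['tool_pos']; T=W@m['tool_from_camera']
    return m,T
def ray(n,uv,s=None):
    m,T=cam(n,s); uv=np.atleast_2d(uv).astype(float)
    r=np.c_[(uv[:,0]-m['cx'])/m['fx'],-(uv[:,1]-m['cy'])/m['fy'],-np.ones(len(uv))]
    return T[:3,3],r@T[:3,:3].T
def atz(n,uv,z,s=None):
    o,r=ray(n,uv,s); return o+r*((z-o[2])/r[:,2])[:,None]
def cloud(n,d,s=None):
    h,w=d.shape; u,v=np.meshgrid(np.arange(w),np.arange(h)); o,r=ray(n,np.c_[u.ravel(),v.ravel()],s)
    P=(o+r*d.ravel()[:,None]).reshape(h,w,3); P[d==0]=np.nan; return P
def proj(n,P,s=None):
    m,T=cam(n,s); c=(np.atleast_2d(P)-T[:3,3])@T[:3,:3]
    return np.c_[m['cx']+m['fx']*c[:,0]/-c[:,2],m['cy']-m['fy']*c[:,1]/-c[:,2]]
E
python3 - <<'E'
from h import *
p=cv2.imread("pics/top0.png"); d=np.load("pics/top0.npy"); P=cloud("top",d)
hsv=cv2.cvtColor(p,cv2.COLOR_BGR2HSV)
def rect(m,x0,y0,x1,y1):
    M=np.zeros(m.shape,bool); M[y0:y1,x0:x1]=m[y0:y1,x0:x1]
    q=P[M]; q=q[~np.isnan(q[:,0])]
    return q
def show(nm,q):
    (c,s,a)=cv2.minAreaRect((q[:,:2]*1000).astype(np.float32)); print(nm,np.round(c,1),np.round(s,1),round(a,2),'z',np.round(np.percentile(q[:,2],[5,50,95])*1000),len(q))
z=P[...,2]
q=rect((z>.05)&(z<.08),165,205,280,290); show('warmer top',q)
q=rect((z>.04),165,205,280,290); show('warmer all',q)
q=rect((z>.066)&(z<.076),165,205,280,290); show('lidplate',q)
q=rect((z>.115),165,205,280,290); show('knob',q); print(np.round(q*1000))
q=rect((z>.08)&(z<.1),165,205,228,290); show('lidhandle',q)
q=rect((z>.007)&(z<.02),290,195,380,280); show('traywall',q)
for n,b in dict(slide=(405,200,465,255),bottle=(285,135,320,170),rack=(105,185,155,240)).items():
    q=rect(z>.025,*b); show(n,q)
cv2.imwrite("pics/crop.png",cv2.resize(p[200:290,165:385],None,fx=3.6,fy=3.6,interpolation=cv2.INTER_CUBIC))
E
```

```text
warmer top [491.8 177.3] [161.4 251.6] 1.06 z [58. 63. 73.] 4309
warmer all [491.7 177.1] [163.  250.9] 1.55 z [58. 64. 92.] 4615
lidplate [491.2 175.8] [157.6 246. ] 1.3 z [66. 70. 74.] 1427
knob [492.8 132.1] [16.3 51. ] 0.74 z [117. 128. 132.] 122
[[501. 149. 127.]
 [501. 146. 127.]
 [501. 144. 126.]
 [500. 141. 127.]
 [501. 138. 126.]
 [501. 135. 125.]
 [501. 132. 126.]
 [500. 129. 131.]
 [500. 126. 128.]
 [500. 124. 129.]
 [501. 121. 124.]
 [500. 118. 129.]
 [500. 115. 131.]
 [500. 112. 130.]
 [500. 110. 128.]
 [501. 107. 124.]
 [497. 157. 132.]
 [497. 154. 130.]
 [498. 152. 128.]
 [497. 149. 130.]
 [497. 146. 130.]
 [497. 143. 132.]
 [498. 140. 128.]
 [498. 138. 128.]
 [498. 135. 127.]
 [498. 132. 125.]
 [497. 129. 130.]
 [497. 126. 130.]
 [498. 124. 128.]
 [497. 121. 130.]
 [497. 118. 130.]
 [498. 115. 127.]
 [497. 112. 130.]
 [497. 109. 130.]
 [497. 107. 129.]
 [495. 157. 127.]
 [495. 151. 129.]
 [495. 149. 130.]
 [494. 146. 130.]
 [495. 143. 129.]
 [495. 140. 129.]
 [495. 138. 128.]
 [495. 135. 128.]
 [495. 132. 128.]
 [494. 129. 132.]
 [495. 127. 126.]
 [495. 124. 127.]
 [4
[... 949 characters left out ...]
]
 [486. 131. 130.]
 [486. 129. 128.]
 [486. 126. 128.]
 [486. 123. 129.]
 [487. 121. 125.]
 [486. 117. 131.]
 [487. 115. 126.]
 [486. 112. 130.]
 [487. 110. 124.]
 [487. 107. 125.]
 [485. 155. 118.]
 [485. 153. 118.]
 [485. 150. 117.]
 [484. 147. 121.]
 [485. 144. 117.]
 [485. 141. 117.]
 [485. 139. 117.]
 [485. 136. 118.]
 [485. 130. 115.]
 [485. 125. 116.]
 [485. 122. 115.]
 [485. 119. 118.]]
lidhandle [491.6 205.6] [90.8 14.7] 89.49 z [81. 96. 99.] 98
traywall [ 520.2 -159.6] [242.  260.6] 8.17 z [ 7.  9. 15.] 744
slide [ 561.1 -462.6] [100.4  87.4] 9.26 z [30. 35. 39.] 934
bottle [791.6 -56.4] [42.4 40.9] 0.7 z [32. 57. 88.] 186
rack [605.  472.2] [ 64.  100.8] 77.11 z [48. 56. 84.] 704
```

View pics/crop.png

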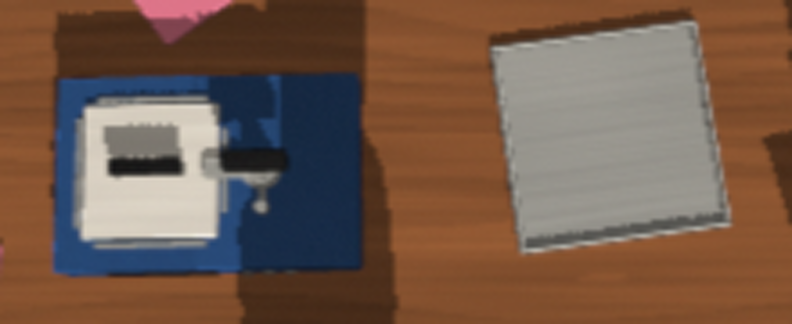

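The crop confirms the choice: lid at crop (150,165) on the blue case, bar knob at (254,160), stop pin at (262,203), and the tray right at (610,140). The knob point matches the geometry to within 1 mm.

```bash
cat >> h.py <<'E'
def to(pos,yaw,s=None):
    """row (tool shift cm, rotvec) from the present pose to TCP pos, tool down with yaw"""
    s=s or robot.observe(); A=R.from_euler('xyz',s['tool_rot'])
    B=R.from_euler('xyz',[np.pi,0,yaw]); 
    print(np.round(np.r_[A.inv().apply(np.array(pos)-s['tool_pos'])*100,(A.inv()*B).as_rotvec()],3).tolist())
E
python3 - <<'E'
from h import *
to([.40,-.2,.25],.9); to([.4926,.132,.21],1.59)
d=np.load("pics/top0.npy"); P=cloud("top",d)
# tray: outline from colour
p=cv2.imread("pics/top0.png"); hsv=cv2.cvtColor(p,cv2.COLOR_BGR2HSV)
m=((hsv[...,1]<60)).astype(np.uint8); M=np.zeros_like(m); M[200:276,297:375]=m[200:276,297:375]
n,l,st,c=cv2.connectedComponentsWithStats(M); k=1+np.argmax(st[1:,4]); v,u=np.where(l==k)
q=atz("top",np.c_[u,v],.010); r=cv2.minAreaRect((q[:,:2]*1000).astype(np.float32)); print(r)
E
```

```text
[33.602, -22.964, -0.65, -0.001, -0.001, -0.643]
[50.99, -52.718, 3.393, -0.001, -0.001, -1.333]
((530.62646484375, -158.3640594482422), (180.3638458251953, 181.1204376220703), 7.693173408508301)
```

{"op": "play_rows", "data": {"rows": [[33.6,-23,-0.6,0,0,-0.64,1],[33.6,-23,-0.6,0,0,-0.64,1],[33.6,-23,-0.6,0,0,-0.64,1],[33.6,-23,-0.6,0,0,-0.64,1],[33.6,-23,-0.6,0,0,-0.64,1],[33.6,-23,-0.6,0,0,-0.64,1],[33.6,-23,-0.6,0,0,-0.64,1],[33.6,-23,-0.6,0,0,-0.64,1],[51,-52.7,3.4,0,0,-1.333,1],[51,-52.7,3.4,0,0,-1.333,1],[51,-52.7,3.4,0,0,-1.333,1],[51,-52.7,3.4,0,0,-1.333,1],[51,-52.7,3.4,0,0,-1.333,1],[51,-52.7,3.4,0,0,-1.333,1],[51,-52.7,3.4,0,0,-1.333,1],[51,-52.7,3.4,0,0,-1.333,1],[51,-52.7,3.4,0,0,-1.333,1],[51,-52.7,3.4,0,0,-1.333,1],[51,-52.7,3.4,0,0,-1.333,1]]}}

```text
time: 2.0
tool_pos: [0.4927, 0.1301, 0.2099]
tool_rot: [3.142, 0.0, 1.588]
contact_force: [1.1, -0.4, -1.0]
opening: 0.0919
grip_force: 0.0
```

```bash
python3 - <<'E'
from h import *
s,p,d=look("wrist"); print(s['tool_pos'],s['tool_rot'],s['qpos'],s['time'],s['contact_force'],s['torque'])
cv2.imwrite("pics/w1.png",p[...,::-1]); np.save("pics/w1.npy",d)
P=cloud("wrist",d,s); z=P[...,2]
def rect(nm,m):
    q=P[m]; (c,sz,a)=cv2.minAreaRect((q[:,:2]*1000).astype(np.float32)); print(nm,np.round(c,1),np.round(sz,1),round(a,2),np.round(np.nanmedian(q[:,2])*1000,1),len(q))
def box(x0,x1,y0,y1,z0,z1): return (P[...,0]>x0)&(P[...,0]<x1)&(P[...,1]>y0)&(P[...,1]<y1)&(z>z0)&(z<z1)
rect('knobtop',box(.46,.53,.09,.17,.124,.135))
rect('handle top',box(.47,.52,.18,.26,.093,.102))
rect('lid',box(.42,.56,.155,.29,.0675,.0735))
rect('pin',box(.44,.485,.09,.15,.081,.09))
print('proj',proj("wrist",[[.4926,.1322,.129],[.491,.222,.098],[.46,.127,.085]],s))
E
```

```text
[0.49270064 0.1301319  0.20985964] [3.14154637e+00 3.68469069e-04 1.58794663e+00] [ 1.07954688e-01  3.44657843e-01  1.61932814e+00 -4.01811633e-04
  1.17759402e+00  9.09583224e-02] 2.0 [ 1.13327048 -0.38775848 -1.03322586] [-0.03737828 -0.1284211  -0.02378104]
knobtop [493.1 133.9] [16.  51.2] 1.48 128.2 1835
handle top [491.5 223.7] [13.7 58.6] 1.43 97.1 1887
lid [491.2 220.5] [121.9 116.3] 1.34 69.4 20342
pin [461.3 131.4] [9.3 9.3] 89.96 84.4 132
proj [[278.2178921  221.02122591]
 [278.24022523  79.69575222]
 [236.15945621 210.75193378]]
```

View pics/w1.png

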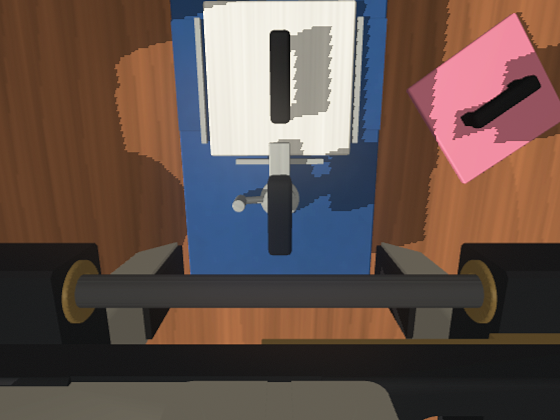

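The view shows the knob bar at (280,214), the pin top at (238,204) and the lid handle at (280,77), all where expected. The pin geometry predicts tongue contact at about 1.21 rad. I'll descend onto the bar and close.

{"op": "play_rows", "data": {"rows": [[0.29,0.03,3,0,0,0,1],[0.29,0.03,6,0,0,0,0.6],[0.29,0.03,8,0,0,0,0.6],[0.29,0.03,9.6,0,0,0,0.6],[0.29,0.03,9.6,0,0,0,0.6],[0.29,0.03,9.6,0,0,0,0.35]], "squeeze": 10}}

```text
time: 2.65
tool_pos: [0.4933, 0.1336, 0.1142]
tool_rot: [3.141, 0.0, 1.588]
contact_force: [-0.4, 0.1, 0.4]
opening: 0.0564
grip_force: 0.0
```

{"op": "play_rows", "data": {"rows": [[0,0,0,0,0,0,0],[0,0,0,0,0,0,0],[0,0,0,0,0,0,0],[0,0,0,0,0,0,0],[0,0,0,0,0,0,0],[0,0,0,0,0,0,0],[0,0,0,0,0,0,0]]}}

```text
time: 3.35
tool_pos: [0.493, 0.1344, 0.1139]
tool_rot: [3.141, 0.0, 1.59]
contact_force: [-1.2, 1.0, 4.1]
opening: 0.0175
grip_force: 10.0
```

```bash
python3 - <<'E'
from h import *
s=robot.observe(); print({k:np.round(s[k],4).tolist() for k in s})
E
```

```text
{'time': 3.35, 'qpos': [0.1161, 0.4622, 1.7379, -0.0001, 0.9414, 0.0971], 'qvel': [-0.0005, 0.0003, -0.0005, 0.0004, -0.0003, -0.0001], 'joint_efforts': [-0.1451, -43.0671, -19.3657, 0.0424, -0.3059, 0.0061], 'tool_pos': [0.493, 0.1344, 0.1139], 'tool_rot': [3.1415, 0.0001, 1.5899], 'contact_force': [-1.2093, 0.9777, 4.0771], 'torque': [-0.0446, 0.1007, 0.0066], 'grip_force': 10.0002, 'opening': 0.0175}
```

{"op": "play_rows", "data": {"rows": [[-0.1,0,0,0,0,0,0],[-0.1,0,0,0,0,0,0]], "squeeze": 8}}

```text
time: 3.55
tool_pos: [0.493, 0.1342, 0.1139]
tool_rot: [3.141, -0.002, 1.589]
contact_force: [-1.0, 4.2, 3.2]
opening: 0.0177
grip_force: 8.0
```

{"op": "play_rows", "data": {"rows": [[0,0,0,0,0,0,0],[0,0,0,0,0,0,0],[0,0,0,0,0,0,0],[0,0,0,0,0,-0.1,0],[0,0,0,0,0,-0.2,0]], "squeeze": 60}}

```text
time: 4.05
tool_pos: [0.4929, 0.1343, 0.1139]
tool_rot: [3.141, -0.002, 1.793]
contact_force: [-1.2, 4.8, 3.5]
opening: 0.0156
grip_force: 60.2
```

```bash
python3 - <<'E'
from h import *
s=robot.observe(); print({k:np.round(s[k],4).tolist() for k in s})
E
```

```text
{'time': 4.05, 'qpos': [0.1147, 0.4619, 1.7385, 0.0022, 0.941, -0.1083], 'qvel': [-0.0009, -0.0015, 0.0004, 0.004, 0.0032, -0.992], 'joint_efforts': [-1.9787, -42.7904, -19.2408, -1.5987, -0.3768, 0.8186], 'tool_pos': [0.4929, 0.1343, 0.1139], 'tool_rot': [3.1412, -0.0018, 1.7925], 'contact_force': [-1.1967, 4.8488, 3.4602], 'torque': [0.885, 0.2125, -0.5905], 'grip_force': 60.2495, 'opening': 0.0156}
```

{"op": "play_rows", "data": {"rows": [[0.1,0,0,0,0,-0.13,0],[0.1,0,0,0,0,-0.26,0],[0.1,0,0,0,0,-0.38,0],[0.1,0,0,0,0,-0.42,0]]}}

```text
time: 4.45
tool_pos: [0.4928, 0.1344, 0.1139]
tool_rot: [3.141, 0.0, 2.214]
contact_force: [-0.5, 0.3, 3.4]
opening: 0.0159
grip_force: 60.0
```

{"op": "play_rows", "data": {"rows": [[0,0,0,0,0,0,0],[0,0,0,0,0,0,0]], "squeeze": 15}}

```text
time: 4.65
tool_pos: [0.493, 0.1341, 0.1138]
tool_rot: [-3.142, 0.001, 2.209]
contact_force: [-1.2, -1.3, 2.6]
opening: 0.017
grip_force: 15.1
```

```bash
python3 - <<'E'
from h import *
s=robot.observe(); print({k:np.round(s[k],4).tolist() for k in s if k[0] in 'tcgo'})
s,p,d=look("top"); P=cloud("top",d); z=P[...,2]
s,p,d=look("wrist"); P=cloud("wrist",d,s); z=P[...,2]
cv2.imwrite("pics/w2.png",p[...,::-1])
E
```

```text
{'time': 4.65, 'tool_pos': [0.493, 0.1341, 0.1138], 'tool_rot': [-3.1416, 0.0006, 2.2087], 'contact_force': [-1.2031, -1.3483, 2.5688], 'torque': [-0.2067, -0.0134, 0.114], 'grip_force': 15.0538, 'opening': 0.017}
```

View pics/w2.png

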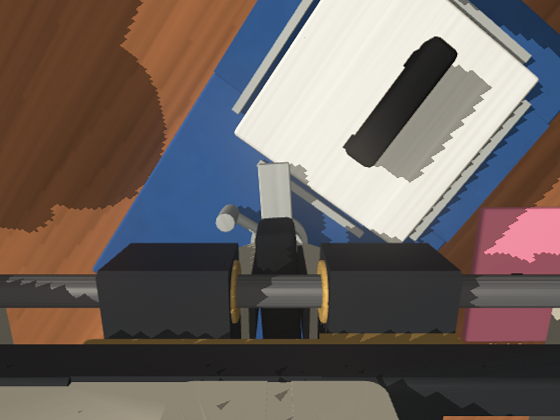

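The bar and tongue turned with the tool: tongue at (273,185), pin at (226,218), lid clearly rotated in view. I'll turn on easily with a light grip.

{"op": "play_rows", "data": {"rows": [[0,0,0,0,0,-0.07,0],[0,0,0,0,0,-0.14,0],[0,0,0,0,0,-0.21,0],[0,0,0,0,0,-0.28,0],[0,0,0,0,0,-0.35,0],[0,0,0,0,0,-0.4,0],[0,0,0,0,0,-0.42,0],[0,0,0,0,0,-0.42,0]], "squeeze": 12}}

```text
time: 5.55
tool_pos: [0.493, 0.1341, 0.1138]
tool_rot: [-3.141, 0.0, 2.629]
contact_force: [-0.2, -2.2, 3.9]
opening: 0.0169
grip_force: 12.0
```

```bash
cat > st.py <<'E'
from h import *
s=robot.observe(); print({k:np.round(s[k],3).tolist() for k in s if k[0] in 'tcgo'}, s['joint_efforts'][5].round(3))
E
python3 st.py
```

```text
{'time': 5.55, 'tool_pos': [0.493, 0.134, 0.114], 'tool_rot': [-3.141, 0.0, 2.629], 'contact_force': [-0.231, -2.216, 3.945], 'torque': [-0.397, -0.048, -0.022], 'grip_force': 12.0, 'opening': 0.017} -0.253
```

{"op": "play_rows", "data": {"rows": [[0,0,0,0,0,-0.02,0],[0,0,0,0,0,-0.04,0],[0,0,0,0,0,-0.06,0],[0,0,0,0,0,-0.08,0]]}}

```text
time: 5.95
tool_pos: [0.4929, 0.1341, 0.1138]
tool_rot: [-3.141, 0.0, 2.711]
contact_force: [-0.7, -4.2, 5.5]
opening: 0.0171
grip_force: 12.0
```

```bash
python3 st.py
```

```text
{'time': 5.95, 'tool_pos': [0.493, 0.134, 0.114], 'tool_rot': [-3.141, 0.0, 2.711], 'contact_force': [-0.655, -4.212, 5.526], 'torque': [-0.673, -0.071, -0.097], 'grip_force': 12.001, 'opening': 0.017} 0.227
```

{"op": "play_rows", "data": {"rows": [[0,0,0,0,0,-0.015,0],[0,0,0,0,0,-0.03,0],[0,0,0,0,0,-0.045,0]]}}

```text
time: 6.25
tool_pos: [0.4929, 0.1341, 0.1138]
tool_rot: [-3.141, 0.0, 2.756]
contact_force: [-0.3, -4.8, 4.6]
opening: 0.0172
grip_force: 12.0
```

```bash
python3 st.py
```

```text
{'time': 6.25, 'tool_pos': [0.493, 0.134, 0.114], 'tool_rot': [-3.141, 0.0, 2.756], 'contact_force': [-0.306, -4.769, 4.632], 'torque': [-0.777, -0.092, -0.021], 'grip_force': 12.001, 'opening': 0.017} 0.157
```

{"op": "play_rows", "data": {"rows": [[0,0,0,0,0,-0.015,0],[0,0,0,0,0,-0.03,0],[0,0,0,0,0,-0.03,0]]}}

```text
time: 6.55
tool_pos: [0.4929, 0.1342, 0.1138]
tool_rot: [-3.141, 0.0, 2.786]
contact_force: [-0.6, -5.0, 5.0]
opening: 0.017
grip_force: 12.0
```

```bash
python3 st.py
```

```text
{'time': 6.55, 'tool_pos': [0.493, 0.134, 0.114], 'tool_rot': [-3.141, 0.0, 2.786], 'contact_force': [-0.569, -4.955, 5.042], 'torque': [-0.762, -0.002, -0.095], 'grip_force': 12.0, 'opening': 0.017} -0.243
```

{"op": "play_rows", "data": {"rows": [[0,0,0,0,0,-0.015,0],[0,0,0,0,0,-0.03,0],[0,0,0,0,0,-0.03,0]]}}

```text
time: 6.85
tool_pos: [0.4927, 0.1342, 0.1137]
tool_rot: [-3.141, -0.0, 2.816]
contact_force: [-1.5, -3.6, 5.4]
opening: 0.0169
grip_force: 12.0
```

```bash
python3 st.py
```

```text
{'time': 6.85, 'tool_pos': [0.493, 0.134, 0.114], 'tool_rot': [-3.141, -0.0, 2.816], 'contact_force': [-1.468, -3.635, 5.433], 'torque': [-0.675, 0.069, -0.148], 'grip_force': 12.0, 'opening': 0.017} -0.257
```

{"op": "play_rows", "data": {"rows": [[0,0,0,0,0,-0.01,0],[0,0,0,0,0,-0.01,0]]}}

```text
time: 7.05
tool_pos: [0.4927, 0.1342, 0.1137]
tool_rot: [-3.141, -0.0, 2.825]
contact_force: [-1.3, -4.5, 5.8]
opening: 0.0168
grip_force: 12.0
```

```bash
python3 st.py
```

```text
{'time': 7.05, 'tool_pos': [0.493, 0.134, 0.114], 'tool_rot': [-3.141, -0.0, 2.825], 'contact_force': [-1.313, -4.481, 5.779], 'torque': [-0.679, 0.086, -0.109], 'grip_force': 12.0, 'opening': 0.017} -0.211
```

{"op": "play_rows", "data": {"rows": [[0,0,0,0,0,-0.01,0],[0,0,0,0,0,-0.01,0]]}}

```text
time: 7.25
tool_pos: [0.4926, 0.1343, 0.1137]
tool_rot: [-3.141, -0.0, 2.835]
contact_force: [-1.7, -3.7, 5.2]
opening: 0.0174
grip_force: 12.0
```

```bash
python3 st.py
```

```text
{'time': 7.25, 'tool_pos': [0.493, 0.134, 0.114], 'tool_rot': [-3.141, -0.0, 2.835], 'contact_force': [-1.694, -3.72, 5.224], 'torque': [-0.656, 0.11, -0.101], 'grip_force': 12.0, 'opening': 0.017} -0.217
```

{"op": "play_rows", "data": {"rows": [[0,0,0,0,0,-0.01,0],[0,0,0,0,0,-0.02,0],[0,0,0,0,0,-0.02,0]]}}

```text
time: 7.55
tool_pos: [0.4924, 0.1343, 0.1137]
tool_rot: [-3.141, -0.001, 2.855]
contact_force: [-1.6, -3.7, 6.9]
opening: 0.017
grip_force: 12.0
```

```bash
python3 st.py; python3 -c "
from h import *
s,p,d=look('wrist'); cv2.imwrite('pics/w3.png',cv2.resize(p[120:280,160:400,::-1],None,fx=3,fy=3,interpolation=cv2.INTER_CUBIC))
print(robot.observe()['torque'])"
```

```text
{'time': 7.55, 'tool_pos': [0.492, 0.134, 0.114], 'tool_rot': [-3.141, -0.001, 2.855], 'contact_force': [-1.551, -3.734, 6.923], 'torque': [-0.65, 0.234, -0.159], 'grip_force': 12.0, 'opening': 0.017} -0.201
[-0.64258719  0.29620623 -0.17502588]
```

View pics/w3.png

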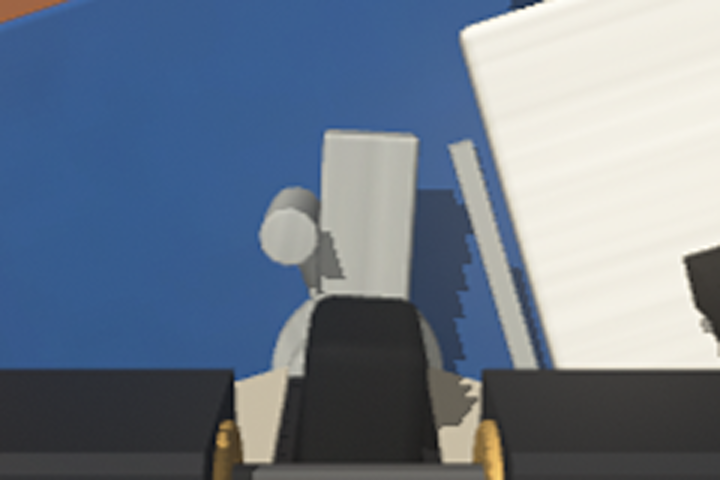

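The pin at (290,235) now meets the tongue's left face at (320,230). Torque is about 0.17 N·m, so I'll hold the light touch.

{"op": "play_rows", "data": {"rows": [[0,0,0,0,0,-0.01,0],[0,0,0,0,0,-0.01,0],[0,0,0,0,0,-0.01,0]]}}

```text
time: 7.9
tool_pos: [0.4923, 0.1343, 0.1137]
tool_rot: [-3.141, -0.001, 2.865]
contact_force: [-2.5, -4.2, 5.9]
opening: 0.0169
grip_force: 12.0
```

```bash
python3 st.py
```

```text
{'time': 7.9, 'tool_pos': [0.492, 0.134, 0.114], 'tool_rot': [-3.141, -0.001, 2.865], 'contact_force': [-2.471, -4.19, 5.892], 'torque': [-0.648, 0.293, -0.091], 'grip_force': 11.998, 'opening': 0.017} -0.127
```

{"op": "play_rows", "data": {"rows": [[0,0,0,0,0,0,0],[0,0,0,0,0,0,0],[0,0,0,0,0,0,0]]}}

```text
time: 8.2
tool_pos: [0.4923, 0.1343, 0.1137]
tool_rot: [-3.141, -0.001, 2.865]
contact_force: [-2.5, -4.1, 7.1]
opening: 0.0172
grip_force: 12.0
```

```bash
python3 st.py
```

```text
{'time': 8.2, 'tool_pos': [0.492, 0.134, 0.114], 'tool_rot': [-3.141, -0.001, 2.865], 'contact_force': [-2.457, -4.095, 7.058], 'torque': [-0.599, 0.271, -0.047], 'grip_force': 11.998, 'opening': 0.017} -0.121
```

{"op": "play_rows", "data": {"rows": [[0,0,0,0,0,0,0],[0,0,0,0,0,0,0]], "squeeze": 17}}

```text
time: 8.4
tool_pos: [0.4924, 0.1343, 0.1137]
tool_rot: [-3.141, -0.001, 2.865]
contact_force: [-3.1, -4.7, 6.4]
opening: 0.0168
grip_force: 17.0
```

```bash
python3 st.py
```

```text
{'time': 8.4, 'tool_pos': [0.492, 0.134, 0.114], 'tool_rot': [-3.141, -0.001, 2.865], 'contact_force': [-3.077, -4.702, 6.42], 'torque': [-0.652, 0.295, -0.155], 'grip_force': 16.983, 'opening': 0.017} -0.157
```

{"op": "play_rows", "data": {"rows": [[0,0,0,0,0,-0.01,0],[0,0,0,0,0,-0.01,0]]}}

```text
time: 8.6
tool_pos: [0.4924, 0.1343, 0.1137]
tool_rot: [-3.141, -0.001, 2.875]
contact_force: [-2.3, -3.4, 6.7]
opening: 0.0174
grip_force: 17.1
```

```bash
python3 st.py
```

```text
{'time': 8.6, 'tool_pos': [0.492, 0.134, 0.114], 'tool_rot': [-3.141, -0.001, 2.875], 'contact_force': [-2.313, -3.385, 6.674], 'torque': [-0.657, 0.294, -0.206], 'grip_force': 17.085, 'opening': 0.017} -0.309
```

{"op": "play_rows", "data": {"rows": [[0,0,0,0,0,-0.01,0],[0,0,0,0,0,-0.01,0]]}}

```text
time: 8.8
tool_pos: [0.4923, 0.1343, 0.1137]
tool_rot: [-3.141, -0.001, 2.885]
contact_force: [-2.3, -3.3, 6.5]
opening: 0.0169
grip_force: 17.2
```

```bash
python3 st.py
```

```text
{'time': 8.8, 'tool_pos': [0.492, 0.134, 0.114], 'tool_rot': [-3.141, -0.001, 2.885], 'contact_force': [-2.3, -3.321, 6.505], 'torque': [-0.661, 0.289, -0.223], 'grip_force': 17.233, 'opening': 0.017} -0.354
```

{"op": "play_rows", "data": {"rows": [[0,0,0,0,0,0,0],[0,0,0,0,0,0,0]]}}

```text
time: 9.0
tool_pos: [0.4923, 0.1344, 0.1137]
tool_rot: [-3.141, -0.001, 2.885]
contact_force: [-1.5, -3.5, 6.3]
opening: 0.0168
grip_force: 17.2
```

```bash
python3 st.py
```

```text
{'time': 9.0, 'tool_pos': [0.492, 0.134, 0.114], 'tool_rot': [-3.141, -0.001, 2.885], 'contact_force': [-1.462, -3.471, 6.349], 'torque': [-0.599, 0.323, -0.301], 'grip_force': 17.225, 'opening': 0.017} -0.269
```

{"op": "play_rows", "data": {"rows": [[0,0,0,0,0,0,0],[0,0,0,0,0,0,0],[0,0,0,0,0,0,0],[0,0,0,0,0,0,0]]}}

```text
time: 9.4
tool_pos: [0.4923, 0.1344, 0.1137]
tool_rot: [-3.141, -0.001, 2.885]
contact_force: [-2.0, -3.3, 5.5]
opening: 0.0169
grip_force: 17.2
```

```bash
python3 st.py
```

```text
{'time': 9.4, 'tool_pos': [0.492, 0.134, 0.114], 'tool_rot': [-3.141, -0.001, 2.885], 'contact_force': [-2.011, -3.285, 5.541], 'torque': [-0.6, 0.309, -0.307], 'grip_force': 17.225, 'opening': 0.017} -0.269
```

{"op": "play_rows", "data": {"rows": [[0,0,0,0,0,0,0],[0,0,0,0,0,0,0],[0,0,0,0,0,0,0]]}}

```text
time: 9.7
tool_pos: [0.4923, 0.1344, 0.1137]
tool_rot: [-3.141, -0.001, 2.885]
contact_force: [-3.0, -3.2, 7.3]
opening: 0.0175
grip_force: 17.2
```

```bash
python3 st.py
```

```text
{'time': 9.7, 'tool_pos': [0.492, 0.134, 0.114], 'tool_rot': [-3.141, -0.001, 2.885], 'contact_force': [-2.954, -3.223, 7.34], 'torque': [-0.583, 0.285, -0.293], 'grip_force': 17.225, 'opening': 0.017} -0.269
```

{"op": "play_rows", "data": {"rows": [[0,0,0,0,0,0.008,0],[0,0,0,0,0,0.008,0],[0,0,0,0,0,0.008,0]]}}

```text
time: 10.0
tool_pos: [0.4923, 0.1343, 0.1137]
tool_rot: [-3.141, -0.001, 2.877]
contact_force: [-2.5, -3.4, 6.8]
opening: 0.0172
grip_force: 17.1
```

```bash
python3 st.py
```

```text
{'time': 10.0, 'tool_pos': [0.492, 0.134, 0.114], 'tool_rot': [-3.141, -0.001, 2.877], 'contact_force': [-2.49, -3.446, 6.788], 'torque': [-0.639, 0.289, -0.222], 'grip_force': 17.076, 'opening': 0.017} -0.206
```

{"op": "play_rows", "data": {"rows": [[0,0,0,0,0,0,0],[0,0,0,0,0,0,0],[0,0,0,0,0,0,0]]}}

```text
time: 10.3
tool_pos: [0.4923, 0.1343, 0.1137]
tool_rot: [-3.141, -0.001, 2.877]
contact_force: [-2.9, -3.5, 6.2]
opening: 0.0171
grip_force: 17.1
```

```bash
python3 st.py
```

```text
{'time': 10.3, 'tool_pos': [0.492, 0.134, 0.114], 'tool_rot': [-3.141, -0.001, 2.877], 'contact_force': [-2.905, -3.516, 6.181], 'torque': [-0.567, 0.3, -0.224], 'grip_force': 17.076, 'opening': 0.017} -0.21
```

The light touch held steady at about 0.22 N·m. I'll release and rise.

{"op": "play_rows", "data": {"rows": [[0,0,0,0,0,0,0.5],[0,0,0,0,0,0,0.5],[0,0,0,0,0,0,0.5],[0,0,0,0,0,0,0.5],[0,0,-3,0,0,0,0.5],[0,0,-7,0,0,0,0.6],[0,0,-10,0,0,0,0.6],[0,0,-10,0,0,0,0.6]]}}

```text
time: 11.1
tool_pos: [0.495, 0.1348, 0.2178]
tool_rot: [3.138, 0.008, 2.877]
contact_force: [0.3, -0.4, 0.2]
opening: 0.0549
grip_force: 0.0
```

```bash
python3 -c "
from h import *
to([.4915,.2235,.20],1.588)"
```

```text
[2.668, 8.465, 1.788, 0.008, 0.004, 1.289]
```

{"op": "play_rows", "data": {"rows": [[2.67,8.46,1.4,0,0,1.289,0.6],[2.67,8.46,1.4,0,0,1.289,0.6],[2.67,8.46,1.4,0,0,1.289,0.6],[2.67,8.46,1.4,0,0,1.289,0.6],[2.67,8.46,1.4,0,0,1.289,0.6],[2.67,8.46,1.4,0,0,1.289,0.6],[2.67,8.46,1.4,0,0,1.289,0.6],[2.67,8.46,1.4,0,0,1.289,0.6],[2.67,8.46,1.4,0,0,1.289,0.6],[2.67,8.46,1.4,0,0,1.289,0.6],[2.67,8.46,1.4,0,0,1.289,0.6]]}}

```text
time: 12.2
tool_pos: [0.4889, 0.223, 0.199]
tool_rot: [-3.141, 0.0, 1.591]
contact_force: [0.5, -0.8, 0.9]
opening: 0.0547
grip_force: 0.0
```

```bash
python3 - <<'E'
from h import *
s,p,d=look("wrist"); print(s['tool_pos'],s['tool_rot'],s['time'])
P=cloud("wrist",d,s); z=P[...,2]
def rect(nm,m):
    q=P[m]; (c,sz,a)=cv2.minAreaRect((q[:,:2]*1000).astype(np.float32)); print(nm,np.round(c,1),np.round(sz,1),round(a,2),np.round(np.nanmedian(q[:,2])*1000,1),len(q))
def box(x0,x1,y0,y1,z0,z1): return (P[...,0]>x0)&(P[...,0]<x1)&(P[...,1]>y0)&(P[...,1]<y1)&(z>z0)&(z<z1)
rect('handle top',box(.47,.52,.18,.27,.093,.102))
t,p,d=look("top"); P=cloud("top",d); z=P[...,2]
rect('knob top',box(.44,.54,.08,.18,.12,.135))
to([.4915,.2235,.092],1.588)
E
```

```text
[0.48890251 0.22297473 0.19900633] [-3.14051158e+00  2.33287938e-04  1.59102823e+00] 12.2
handle top [491.8 224.3] [13.9 59. ] 0.94 97.2 1573
knob top [493.1 131.4] [16.1 52.2] 68.88 128.4 108
[0.052, 0.251, 10.729, -0.001, 0.0, 0.002]
```

{"op": "play_rows", "data": {"rows": [[0.05,0.27,4,0,0,0,0.6],[0.05,0.27,7,0,0,0,0.6],[0.05,0.27,9,0,0,0,0.5],[0.05,0.27,10,0,0,0,0.4],[0.05,0.27,10.7,0,0,0,0.4],[0.05,0.27,10.7,0,0,0,0.3],[0.05,0.27,10.7,0,0,0,0.3]], "squeeze": 25}}

```text
time: 13.0
tool_pos: [0.4925, 0.2237, 0.0935]
tool_rot: [3.14, -0.0, 1.588]
contact_force: [-0.5, 0.5, 0.9]
opening: 0.0283
grip_force: 0.0
```

{"op": "play_rows", "data": {"rows": [[0,0,0,0,0,0,0],[0,0,0,0,0,0,0],[0,0,0,0,0,0,0],[0,0,0,0,0,0,0],[0,0,0,0,0,0,0]]}}

```text
time: 13.5
tool_pos: [0.4921, 0.2236, 0.0934]
tool_rot: [3.141, -0.0, 1.588]
contact_force: [-1.3, -0.2, 5.6]
opening: 0.0138
grip_force: 25.0
```

```bash
python3 st.py
```

```text
{'time': 13.5, 'tool_pos': [0.492, 0.224, 0.093], 'tool_rot': [3.141, -0.0, 1.588], 'contact_force': [-1.32, -0.249, 5.593], 'torque': [-0.043, 0.147, 0.047], 'grip_force': 25.0, 'opening': 0.014} 0.059
```

{"op": "play_rows", "data": {"rows": [[0,0,-0.5,0,0,0,0],[0,0,-1,0,0,0,0],[0,0,-2,0,0,0,0],[0,0,-4,0,0,0,0],[0,0,-7,0,0,0,0],[0,0,-10,0,0,0,0],[0,0,-11.5,0,0,0,0],[0,0,-11.5,0,0,0,0]], "squeeze": 35}}

```text
time: 14.3
tool_pos: [0.4931, 0.2239, 0.2106]
tool_rot: [3.136, -0.001, 1.588]
contact_force: [0.7, 0.8, -1.4]
opening: 0.0134
grip_force: 35.0
```

```bash
python3 st.py; python3 -c "
from h import *
to([.5306,-.1584,.20],1.704)"
```

```text
{'time': 14.3, 'tool_pos': [0.493, 0.224, 0.211], 'tool_rot': [3.136, -0.001, 1.588], 'contact_force': [0.742, 0.847, -1.418], 'torque': [0.004, -0.152, -0.041], 'grip_force': 34.996, 'opening': 0.013} -0.002
[-38.29, 3.097, 1.021, 0.005, -0.001, -0.116]
```

{"op": "play_rows", "data": {"rows": [[-1,0,0.4,0,0,0,0],[-3,0.2,0.8,0,0,-0.01,0],[-6,0.5,0.8,0,0,-0.02,0],[-9,0.7,0.8,0,0,-0.03,0],[-12,1,0.8,0,0,-0.04,0],[-15,1.2,0.8,0,0,-0.05,0],[-18,1.5,0.8,0,0,-0.06,0],[-21,1.7,0.8,0,0,-0.07,0],[-24,2,0.8,0,0,-0.08,0],[-27,2.2,0.8,0,0,-0.09,0],[-30,2.4,0.8,0,0,-0.1,0],[-33,2.7,0.8,0,0,-0.11,0],[-35.5,2.9,0.8,0,0,-0.116,0],[-37.3,3,0.8,0,0,-0.116,0],[-38.3,3.1,0.8,0,0,-0.116,0],[-38.3,3.1,0.8,0,0,-0.116,0],[-38.3,3.1,0.8,0,0,-0.116,0]]}}

```text
time: 16.0
tool_pos: [0.5291, -0.1582, 0.1993]
tool_rot: [-3.141, -0.001, 1.704]
contact_force: [0.1, 0.7, -2.8]
opening: 0.0138
grip_force: 35.0
```

```bash
python3 - <<'E'
from h import *
s,p,d=look("wrist"); print(s['tool_pos'],s['tool_rot'],s['time'],s['contact_force'])
cv2.imwrite("pics/w4.png",p[...,::-1]); P=cloud("wrist",d,s); z=P[...,2]
q=P[(z>.17)&(z<.185)&(abs(P[...,0]-.53)<.08)&(abs(P[...,1]+.15)<.08)]
if len(q): 
    A=np.c_[q[:,:2]-q[:,:2].mean(0),np.ones(len(q))]; print('lid plane',np.linalg.lstsq(A,q[:,2],rcond=None)[0],len(q), cv2.minAreaRect((q[:,:2]*1000).astype(np.float32)))
to([.5306,-.1584,.0375],1.704)
E
```

```text
[ 0.52910367 -0.15815721  0.19929809] [-3.14084125e+00 -9.29144900e-04  1.70385857e+00] 16.0 [ 0.11401136  0.66658561 -2.83952118]
lid plane [ 0.00025512 -0.00848139  0.17532757] 21548 ((528.468017578125, -153.80162048339844), (110.6150131225586, 101.89554595947266), 7.634361267089844)
[-0.08, 0.141, 16.199, -0.001, -0.001, 0.001]
```

View pics/w4.png

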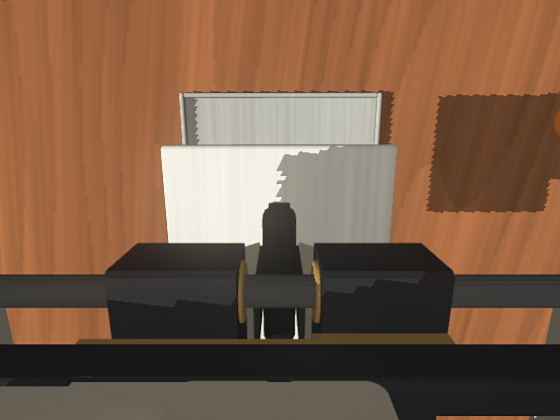

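Lid held level at (280,195), centred over the tray, whose edges are at columns 181 and 380. I'll lower it.

{"op": "play_rows", "data": {"rows": [[0,0.07,1,0,0,0,0],[-0.08,0.14,3,0,0,0,0],[-0.08,0.14,6,0,0,0,0],[-0.08,0.14,9,0,0,0,0],[-0.08,0.14,11.5,0,0,0,0],[-0.08,0.14,13.5,0,0,0,0],[-0.08,0.14,14.5,0,0,0,0],[-0.08,0.14,15,0,0,0,0],[-0.08,0.14,15.4,0,0,0,0],[-0.08,0.14,15.7,0,0,0,0],[-0.08,0.14,15.9,0,0,0,0],[-0.08,0.14,16,0,0,0,0],[-0.08,0.14,16,0,0,0,0]]}}

```text
time: 17.35
tool_pos: [0.531, -0.1596, 0.04]
tool_rot: [3.141, 0.0, 1.704]
contact_force: [0.4, 0.3, -2.6]
opening: 0.0136
grip_force: 35.0
```

{"op": "play_rows", "data": {"rows": [[0,0,0.1,0,0,0,0],[0,0,0.15,0,0,0,0],[0,0,0.2,0,0,0,0],[0,0,0.2,0,0,0,0]]}}

```text
time: 17.75
tool_pos: [0.5309, -0.1595, 0.0377]
tool_rot: [-3.142, 0.0, 1.704]
contact_force: [0.5, -0.3, -3.1]
opening: 0.0135
grip_force: 35.0
```

```bash
python3 st.py
```

```text
{'time': 17.75, 'tool_pos': [0.531, -0.16, 0.038], 'tool_rot': [-3.142, 0.0, 1.704], 'contact_force': [0.492, -0.267, -3.076], 'torque': [-0.007, -0.17, -0.008], 'grip_force': 34.996, 'opening': 0.014} -0.0
```

Still hanging (-3 N); I'll go on in small steps.

{"op": "play_rows", "data": {"rows": [[0,0,0.05,0,0,0,0],[0,0,0.1,0,0,0,0],[0,0,0.15,0,0,0,0],[0,0,0.15,0,0,0,0]]}}

```text
time: 18.15
tool_pos: [0.5309, -0.1595, 0.0361]
tool_rot: [-3.141, 0.0, 1.704]
contact_force: [-0.4, -0.9, -2.1]
opening: 0.0137
grip_force: 35.0
```

{"op": "play_rows", "data": {"rows": [[0,0,0.04,0,0,0,0],[0,0,0.07,0,0,0,0],[0,0,0.07,0,0,0,0]]}}

```text
time: 18.45
tool_pos: [0.5309, -0.1595, 0.0355]
tool_rot: [-3.142, 0.0, 1.704]
contact_force: [-0.8, 0.7, -2.4]
opening: 0.0138
grip_force: 35.0
```

{"op": "play_rows", "data": {"rows": [[0,0,0.04,0,0,0,0],[0,0,0.07,0,0,0,0],[0,0,0.07,0,0,0,0]]}}

```text
time: 18.75
tool_pos: [0.5309, -0.1595, 0.0354]
tool_rot: [3.141, 0.0, 1.704]
contact_force: [-3.2, 0.6, 5.6]
opening: 0.0137
grip_force: 35.0
```

{"op": "play_rows", "data": {"rows": [[0,0,0.03,0,0,0,0],[0,0,0.05,0,0,0,0],[0,0,0.05,0,0,0,0]]}}

```text
time: 19.05
tool_pos: [0.5309, -0.1595, 0.0354]
tool_rot: [3.141, 0.0, 1.704]
contact_force: [-4.5, 2.1, 9.6]
opening: 0.0138
grip_force: 35.0
```

Seated. I'll relax, open and rise.

{"op": "play_rows", "data": {"rows": [[0,0,-0.07,0,0,0,0],[0,0,-0.07,0,0,0,0.2],[0,0,-0.07,0,0,0,0.3],[0,0,-0.07,0,0,0,0.5],[0,0,-0.07,0,0,0,0.5],[0,0,-0.07,0,0,0,0.5],[0,0,-2,0,0,0,0.5],[0,0,-5,0,0,0,0.5],[0,0,-10,0,0,0,0.5],[0,0,-15,0,0,0,0.5],[0,0,-18,0,0,0,0.5],[0,0,-18,0,0,0,0.5]], "squeeze": 10}}

```text
time: 20.25
tool_pos: [0.533, -0.1604, 0.2195]
tool_rot: [3.133, 0.005, 1.704]
contact_force: [-0.6, -0.1, -0.9]
opening: 0.0463
grip_force: 0.0
```

```bash
python3 - <<'E'
from h import *
s,p,d=look("wrist"); print(s['tool_pos'],s['time'])
cv2.imwrite("pics/w5.png",p[...,::-1]); P=cloud("wrist",d,s); z=P[...,2]
m=(z>.008)&(z<.016)&(abs(P[...,0]-.53)<.06)&(abs(P[...,1]+.16)<.06); q=P[m]
A=np.c_[q[:,:2]-q[:,:2].mean(0),np.ones(len(q))]; print('lid plane',np.linalg.lstsq(A,q[:,2],rcond=None)[0])
t,p,d=look("top"); P=cloud("top",d); z=P[...,2]
k=(z>.12)&(z<.135)&(abs(P[...,0]-.493)<.05)&(abs(P[...,1]-.132)<.05); print('knob',cv2.minAreaRect((P[k][:,:2]*1000).astype(np.float32)))
E
```

```text
[ 0.53301897 -0.16038746  0.21946629] 20.25
lid plane [-0.00012866 -0.00110483  0.01145185]
knob ((492.8418884277344, 131.77040100097656), (16.138626098632812, 51.83102798461914), 70.2396240234375)
```

View pics/w5.png

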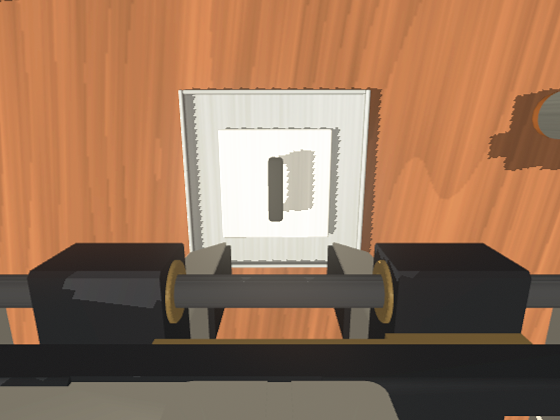

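The lid at (276,182) lies flat and centred in the tray (columns 183–368), with the gripper clear. The clamp is still open at about 1.2 rad, so I'm handing in.

```bash
python3 -c "
from cell import robot
print(robot.hand_in())"
```

```text
the job is handed in; nothing more can be done
None
```

I broke the knob loose and turned it to the stop pin (about 1.2 rad), held a light touch of about 0.2–0.3 N·m, and left the clamp open. The lid lies flat, right way up and centred in the tray; I handed the job in at about 20 s and the verdict was not shown.

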